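# Clear the chassis plate and unpack its transformer

### The arm

A 6-joint arm with a two-finger parallel gripper is mounted at the origin on the work surface. World frame = base frame: x ahead of the robot, y to its left, z up, the work surface at z = 0. Lengths are in mm, angles in rad, forces in N, time in s.
With the tool pointing down it reaches from about 350 to 975 mm from the base axis. Payload 7.1 kg.
Tool frame: the origin (TCP) lies between the finger pads; the fingertips stand 19 mm ahead of it and the grasp point (between the pads) is the TCP (ctrl.tcp_to_tips is the distance from the TCP to the fingertips, in mm); z points along the fingers, y is the line along which they close (so a half turn about z gives the same grasp; the last joint's range is limited). The gripper opens to 88 mm and grips with 3 to 60 N. Pads are 20 mm wide; open, the fingers measure 115 mm over their backs; the gripper's body (75 mm by 178 mm) begins 61 mm behind the grasp point.
Start: joints at [1.235, 0.423, 1.63, -0, 1.089, -0.019], TCP at [194.673, 593.892, 241.675] pointing down, gripper open.
Joint ranges: [-3, 3], [-0.9, 2.11], [0.09, 2.58], [-1.31, 4.45], [0.11, 2.69], [-2.54, 2.54]. Speed limits (rad/s): [2.39, 2.39, 3.01, 3.14, 3.14, 3.14].

### API

Orientations are given as a rotation vector (axis times angle).
In Python, from workcell import status, optics, ctrl gives the robot as it stands. The module is installed in compiled form; this text tells all that it offers.
- The arm moves only by the shell command python3 -m inch 'ROWS'. ROWS is JSON, a list that holds one entry, the list of rows, each a list of 7 numbers: the shift along the tool's x, y, z in mm, then the turn, a rotation vector about the tool's x, y, z in rad, then the opening in per cent of the stroke, from 0 (shut) to 100 (fully open). A call has 1 to 20 rows; each row is the pose to reach, as a shift and turn from the pose commanded when the call began, along the tool's axes at that moment; what a row does not reach only later rows make up. A row lasts 1/10 s, in which the tool goes at most 50 mm and 8.59 degrees, less where a joint would pass 70% of its speed; a pose out of reach is approached as far as the arm can. A call with a gripper value outside its range is refused whole. The fingers move at their own pace and stop on an object; the grip force is fixed at half the most. Time passes only in rows, so rows that repeat a pose let the fingers close. It gives the time, the measured TCP pose, the force, the opening and the grip force at its end, in the units of the state.
- status.get_obs(): the state, without advancing time (a new reading comes with each control period).
- optics.get_image(name): name is "scene" or "side" or "wrist"; returns a dict with "frame" (384x512x3 uint8, red, green, blue), "fx", "fy", "cx", "cy" (pixels), "rvec" (rotation vector, rad) and "tvec" (3), from world to camera coordinates, as OpenCV has them; the wrist camera has in their place "hand_eye" (4x4, takes a point from camera to tool coordinates, whose origin is the TCP and whose axes are the flange's). Camera axes: x right, y down, z forward; pixel columns grow to the right and rows downward; lengths in mm; the calibration is good to about 2 mm. The wrist camera is an equidistant fisheye: a pixel r from the principal point sees the ray r / f radians off the axis. A picture is of the moment at which its call begins: read the wrist's pose just before it. There is no depth.
- ctrl.close_job(): hands the job in; it is judged then, once.
The state is a dict: "t": time; "qpos": joint angles; "qvel": joint speeds; "joint_torque": joint torques, N m; "ee_pos": TCP position; "orientation": TCP orientation; "ft_force": force on the tool from outside, world axes, zero at the start; "moment": the same for the moment, N m; "width": finger opening in mm; "grasp_force": force on a finger pad.
Only numpy, scipy, OpenCV 4.12 (cv2) and the standard library are available. Lean on these libraries where they do the work, as an engineer would, in place of code of your own. Each camera call takes 0.05 s, during which the arm holds its last target. There are 200 camera calls.

### The job

First sweep the four metal offcuts off the chassis plate with the wooden scraper held in the gripper, not with the fingers, and set the scraper back down flat on the bench. Then swing both ajar flaps of the carton well open, past upright, so that they stay open, lift the transformer out and set it down gently, upright, in the middle of the plate and square with its edges. Leave the other things on the bench where they are.

Things in the scene. Friction and masses are not known exactly. Their poses are not given: they have to be found in the camera images.
- plate: (all sizes in mm) bare aluminium plate fixed on the bench, 150 (its x) x 200 (its y) x 8 thick, small dark mounting holes in its corners. Origin: centre of its underside on the bench, z up; top face at 8
- chip0: round steel slug 20 across, lying on the plate, 8 mm high. Origin: underside (z up), lying anywhere up to 45 mm from the plate's middle in its x and y
- chip1: rectangular aluminium bit 22 x 14, lying on the plate, 8 mm high. Origin: underside (z up), lying anywhere up to 45 mm from the plate's middle in its x and y
- chip2: L-shaped aluminium bit about 24 x 21, lying on the plate, 8 mm high. Origin: underside (z up), lying anywhere up to 45 mm from the plate's middle in its x and y
- chip3: round steel slug 20 across, lying on the plate, 8 mm high. Origin: underside (z up), lying anywhere up to 45 mm from the plate's middle in its x and y
- scraper: wooden scraper (sizes in mm): flat sole 130 (its x) x 40 (its y) x 18 high, with a grip rib on top 80 (x) x 22 (y) rising from 18 to 58 above the underside; 160 g. Origin: centre of its underside, z up. Starts on the bench between plate and carton
- carton: open cardboard carton fixed on the bench (sizes in mm), outside 118 (its x) x 144 (its y) x 80 high, walls 4 thick, inner floor (grey pad) at 10. Origin: centre of its underside, z up. Movable flaps on its +y and -y rims; the two end flaps are already folded down outside the +x and -x walls (sticking out 26, no part of the job)
- flap_left (a joint): hinge of the carton's flap on its +y side: 0 = shut level over the carton, 1.57 = upright, grows as it swings up and outward to at most 2.75; starts ajar (0.6 to 1.05); light friction, stays where it is left
- flap_left_edge (a point): middle of this flap's free edge (outer face at angle 0 is 3 mm above it). Flap (mm): cardboard, 116 along the carton's x, 60 from hinge to free edge, 3 thick
- flap_left_hinge (a point): middle of this flap's hinge line, on the carton's rim: +72 mm in the carton's y, 80 mm high
- flap_right (a joint): hinge of the carton's flap on its -y side: 0 = shut level over the carton, 1.57 = upright, grows as it swings up and outward to at most 2.75; starts ajar (0.6 to 1.05); light friction, stays where it is left
- flap_right_edge (a point): middle of this flap's free edge (outer face at angle 0 is 3 mm above it). Flap (mm): cardboard, 116 along the carton's x, 60 from hinge to free edge, 3 thick
- flap_right_hinge (a point): middle of this flap's hinge line, on the carton's rim: -72 mm in the carton's y, 80 mm high
- transformer: mains transformer standing in the carton, 450 g (sizes in mm): foot 84 (its x) x 44 (its y) x 3, dark core 54 x 44 up to 49, copper coil out of the core's x ends (74 overall), white strip 12 wide on top up to 57. Grip the core across its y (44). Origin: centre of its underside, z up; up to 6 off the carton's middle and 0.12 rad off the carton's x
- wood_offcut: bystander: plain wooden offcut 90 x 45 x 30, no rib (mm). Leave it
- screwdriver: bystander: screwdriver 190 long (mm). Leave it
- tape_roll: bystander: black tape roll, 90 across, 24 high (mm). Leave it
- flux_bottle: bystander: white bottle 44 across, 100 high (mm). Leave it
- meter: bystander: yellow hand meter 150 x 75 x 40 lying flat (mm). Leave it
- spray_can: bystander: grey can 56 across, 150 high (mm). Leave it
Things that resemble listed ones, but are neither listed nor needed, are in the scene too. Leave any green or purple look-alike of the transformer alone.

How it is judged (in metres and radians):
On the way, in this order (a step that is already met when the one before it is completed fails the run):
1. all four offcuts are off the plate while the scraper is held ((x of chip0 in the frame of plate above 0.077 m or x of chip0 in the frame of plate below -0.077 m or y of chip0 in the frame of plate above 0.102 m or y of chip0 in the frame of plate below -0.102 m) and (x of chip1 in the frame of plate above 0.077 m or x of chip1 in the frame of plate below -0.077 m or y of chip1 in the frame of plate above 0.102 m or y of chip1 in the frame of plate below -0.102 m) and (x of chip2 in the frame of plate above 0.077 m or x of chip2 in the frame of plate below -0.077 m or y of chip2 in the frame of plate above 0.102 m or y of chip2 in the frame of plate below -0.102 m) and (x of chip3 in the frame of plate above 0.077 m or x of chip3 in the frame of plate below -0.077 m or y of chip3 in the frame of plate above 0.102 m or y of chip3 in the frame of plate below -0.102 m) and contact force between the fingers and scraper above 1 N), for 0.1 s.
2. both flaps are swung open past upright (value of joint each of flap_left, flap_right above 1.75 rad), for 0.2 s.
3. the transformer is lifted out of the carton (height (world z) of transformer above 0.085 m and contact force between the fingers and transformer above 1 N), for 0.1 s.
At the end, for the whole second after the job is handed in: All four offcuts lie off the plate (centres 2 mm outside its outline); scraper flat on the bench, sole down; both flaps beyond 1.75 rad; transformer at rest, upright on the plate, within 25 mm of its middle, its sides parallel to the plate's edges (either way round) within 0.15 rad (all of step 2 and (x of chip0 in the frame of plate above 0.077 m or x of chip0 in the frame of plate below -0.077 m or y of chip0 in the frame of plate above 0.102 m or y of chip0 in the frame of plate below -0.102 m) and (x of chip1 in the frame of plate above 0.077 m or x of chip1 in the frame of plate below -0.077 m or y of chip1 in the frame of plate above 0.102 m or y of chip1 in the frame of plate below -0.102 m) and (x of chip2 in the frame of plate above 0.077 m or x of chip2 in the frame of plate below -0.077 m or y of chip2 in the frame of plate above 0.102 m or y of chip2 in the frame of plate below -0.102 m) and (x of chip3 in the frame of plate above 0.077 m or x of chip3 in the frame of plate below -0.077 m or y of chip3 in the frame of plate above 0.102 m or y of chip3 in the frame of plate below -0.102 m) and height (world z) of scraper below 0.005 m and angle between each of scraper, transformer's own z axis and vertical below 0.1 rad and horizontal distance between transformer and plate below 0.025 m and height (world z) of transformer between 0.004 and 0.013 m and (angle between the x axis of transformer and the x axis of plate, either way round below 0.15 rad or angle between the x axis of transformer and the y axis of plate, either way round below 0.15 rad) and linear speed of transformer below 0.02 m/s); the robot touches nothing.
It fails at once if an offcut is pushed or picked with the fingers (contact force between the fingers and chip0 above 0.3 N or contact force between the fingers and chip1 above 0.3 N or contact force between the fingers and chip2 above 0.3 N or contact force between the fingers and chip3 above 0.3 N).
It fails at once if the transformer is dropped: let go while its foot is more than 16 mm above the plate's top (height (world z) of transformer above 0.024 m and contact force between the fingers and transformer below 0.1 N).
It fails at once if another thing on the bench is moved by more than 40 mm (distance of any of wood_offcut, screwdriver, tape_roll, flux_bottle, meter, spray_can from where it was at the start of the episode above 0.04 m).
It also fails if it takes over 69 s, if anything falls off the work surface, if the arm or the gripper's body presses on something with over 40 N, if the wrist force passes 120 N, or if a joint passes its speed limit or range.

## Working session

There is one attempt and no reset: what is moved stays moved. The work goes in short steps, Python scripts to look and compute and a shell command to move; the robot and the scene stay as the last step left them, time stands still between calls to the robot, and variables do not carry over. Pictures are saved under pics/ and viewed, at most 10 in all, crops included, and the job is handed in when it is done.

```bash
mkdir -p pics; cat > h.py <<'E'
import numpy as np, cv2
from scipy.spatial.transform import Rotation as R
from workcell import status, optics, ctrl
def snap(name,out):
    o=status.get_obs(); im=optics.get_image(name)
    cv2.imwrite('pics/'+out+'.png',im['frame'][:,:,::-1])
    np.save('pics/'+out+'.npy',dict(im=im,o=o),allow_pickle=True); return im,o
def load(out): 
    d=np.load('pics/'+out+'.npy',allow_pickle=True).item(); return d['im'],d['o']
def ray(im,o,u,v):
    x=(u-im['cx'])/im['fx']; y=(v-im['cy'])/im['fy']
    if 'hand_eye' in im:
        r=np.hypot(x,y); d=np.array([x/r*np.sin(r),y/r*np.sin(r),np.cos(r)]) if r>0 else np.array([0,0,1.])
        T=np.array(im['hand_eye']); Rt=R.from_rotvec(o['orientation']).as_matrix()
        return Rt@T[:3,3]+np.array(o['ee_pos']), Rt@T[:3,:3]@d
    Rm=R.from_rotvec(np.ravel(im['rvec'])).as_matrix()
    return -Rm.T@np.ravel(im['tvec']), Rm.T@np.array([x,y,1.])
def onz(out,u,v,z):
    c,d=ray(*load(out),u,v); return c+d*(z-c[2])/d[2]
def tri(*obs):
    A=0;b=0
    for out,u,v in obs:
        c,d=ray(*load(out),u,v); d=d/np.linalg.norm(d); P=np.eye(3)-np.outer(d,d); A=A+P; b=b+P@c
    return np.linalg.solve(A,b)
def tool(dp):
    return R.from_rotvec(status.get_obs()['orientation']).inv().apply(dp)
E
python3 - <<'E'
from h import *
for n in ['scene','side','wrist']:
    im,o=snap(n,n+'0')
a=[cv2.imread(f'pics/{n}0.png') for n in ['scene','side','wrist']]
cv2.imwrite('pics/m1.png',np.vstack([cv2.resize(np.hstack(a[:2]),(800,300)),np.hstack([cv2.resize(a[2],(400,300)),np.zeros((300,400,3),np.uint8)])]))
print(o); print(im['hand_eye'],im['fx'])
E
```

```text
{'t': 0.1, 'qpos': array([ 1.23496607e+00,  4.23799850e-01,  1.63060627e+00, -9.51985819e-06,
        1.08857004e+00, -1.89931587e-02]), 'qvel': array([ 0.00081657, -0.0020415 , -0.00293672, -0.00048262,  0.000289  ,
       -0.00124786]), 'joint_torque': array([ 2.75713319e-06, -5.45616460e+01, -2.74323088e+01,  6.45845477e-02,
        1.87723059e-02, -4.38689699e-05]), 'ee_pos': array([194.54562184, 593.45590938, 240.96014846]), 'orientation': array([-4.95563292e-01, -3.10202110e+00,  2.14127945e-03]), 'ft_force': array([ 0.52348815,  0.37884678, -0.74171817]), 'moment': array([-0.00247979,  0.01424944,  0.02708685]), 'grasp_force': 0.0, 'width': 87.81343373974764}
[[ 2.46082959e-04 -9.69169815e-01 -2.46393607e-01  6.74699564e+01]
 [ 9.99999504e-01  7.82649790e-07  9.95660238e-04 -3.78064074e-01]
 [-9.64771008e-04 -2.46393730e-01  9.69169335e-01 -1.41835719e+02]
 [ 0.00000000e+00  0.00000000e+00  0.00000000e+00  1.00000000e+00]] 297.3186396354542
```

View pics/m1.png

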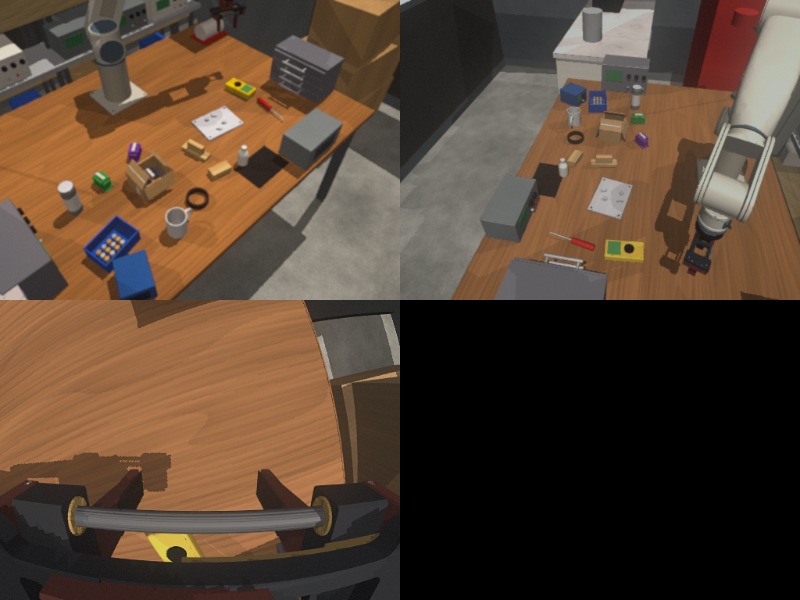

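```bash
python3 - <<'E'
import cv2,numpy as np
a=cv2.imread('pics/scene0.png')[105:260,125:325]; b=cv2.imread('pics/side0.png')[110:280,190:310]
# side by side: scene 200x155 at x2.3... stack grid
A=cv2.resize(a,None,fx=4,fy=3.8,interpolation=cv2.INTER_CUBIC)
cv2.imwrite('pics/c1.png',A)
B=cv2.resize(b,None,fx=5,fy=3.5,interpolation=cv2.INTER_CUBIC)
cv2.imwrite('pics/c2.png',B)
E
```

```text
(no output)
```

View pics/c1.png

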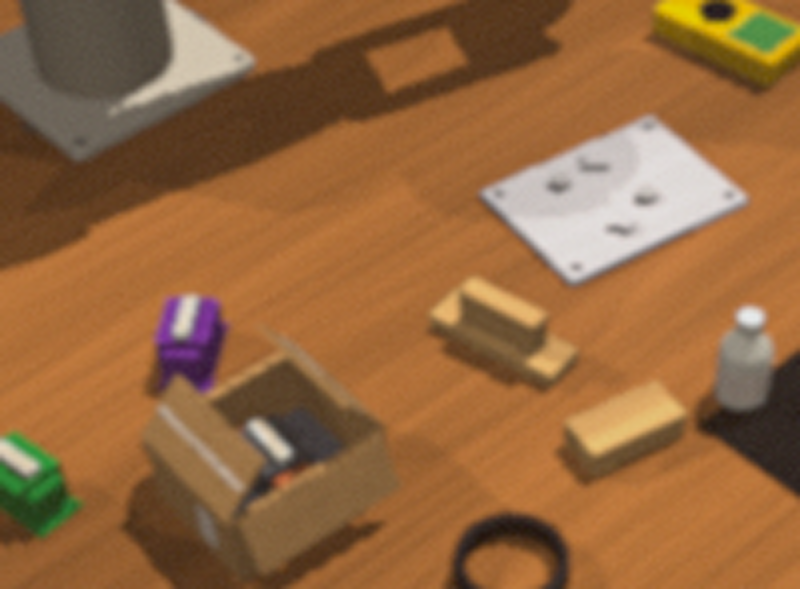

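View pics/c2.png

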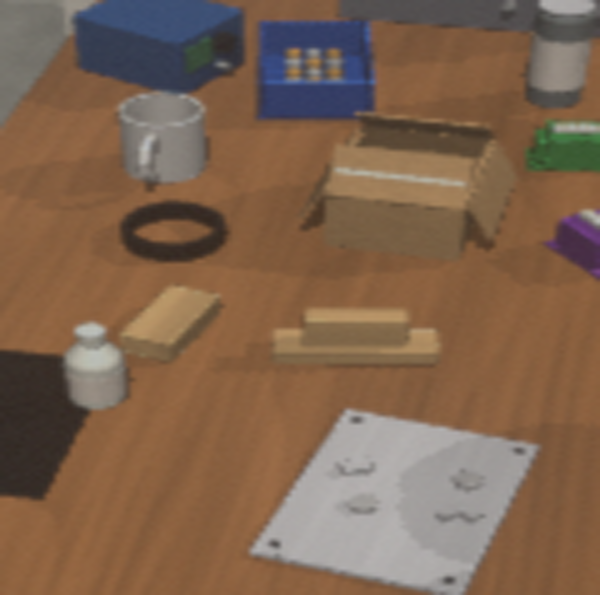

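```bash
python3 - <<'E'
from h import *
np.set_printoptions(precision=1,suppress=True)
a=lambda x,y:('scene0',125+(x+.5)/4-.5,105+(y+.5)/3.8-.5)
b=lambda x,y:('side0',190+(x+.5)/5-.5,110+(y+.5)/3.5-.5)
def p(n,A,B): print(n,tri(a(*A),b(*B)))
PA=[(483,193),(650,117),(748,202),(575,283)];PB=[(538,443),(463,593),(252,550),(345,410)]
for A,B in zip(PA,PB): p('plate',A,B); print(onz(*a(*A),8),onz(*b(*B),8))
for n,A,B in [('c',(558,185),(465,480)),('c',(593,166),(460,517)),('c',(647,197),(360,505)),('c',(622,230),(355,467))]: print(n,onz(*a(*A),16),onz(*b(*B),16))
for n,A,B in [('rib',(465,283),(408,312)),('rib',(546,325),(305,312)),('sole',(430,320),(438,345)),('sole',(548,386),(275,362))]: p(n,A,B)
for n,A,B in [('rim flap hinge R',(245,515),(330,192)),('cart',(380,458),(328,215)),('cart3',(392,440),(470,225))]: p(n,A,B)
# scene only at 80: flap edges
for q in [(245,515),(388,435),(285,350),(150,430)]: print('rim80',onz(*a(*q),80))
for q in [(330,192),(468,200)]: print('rim80s',onz(*b(*q),80))
for q in [(160,408),(240,490)]: print('Lcrease',onz(*a(*q),80))
print('strip',onz(*a(250,425),57),onz(*a(290,457),57))
E
```

```text
plate [415.8 134.8   5.7]
[420.2 133.5   8. ] [414.  135.2   8. ]
plate [444.9 330.5   4.1]
[449.6 327.4   8. ] [443.5 332.4   8. ]
plate [593.2 306.4   1.4]
[599.3 301.4   8. ] [590.4 310.2   8. ]
plate [562.  112.6   3.1]
[566.3 109.4   8. ] [560.6 116.4   8. ]
c [466.5 185.8  16. ] [459.6 202.   16. ]
c [469.6 228.6  16. ] [456.9 249.5  16. ]
c [535.5 232.9  16. ] [527. 248.  16.]
c [551.4 183.7  16. ] [538.8 200.1  16. ]
rib [532.7   8.5  56.7]
rib [612.8  23.5  54.6]
sole [506.1  -7.6  -2.8]
sole [627.8  23.6 -21. ]
rim flap hinge R [ 615.3 -261.2   22. ]
cart [ 625.4 -164.9   42.2]
cart3 [ 549.5 -147.5   25.1]
rim80 [ 623.3 -290.8   80. ]
rim80 [ 636.  -162.7   80. ]
rim80 [ 509.2 -162.6   80. ]
rim80 [ 505.3 -291.9   80. ]
rim80s [ 623.7 -161.8   80. ]
rim80s [ 509.1 -169.3   80. ]
Lcrease [ 491.7 -272.7   80. ]
Lcrease [ 601.5 -278.7   80. ]
strip [ 537.8 -223.4   57. ] [ 586.  -221.5   57. ]
```

```bash
python3 -m inch '[[[-539,-431,0,0,0,-0.5,100],[-539,-431,0,0,0,-0.5,100],[-539,-431,0,0,0,-0.5,100],[-539,-431,0,0,0,-0.5,100],[-539,-431,0,0,0,-0.5,100],[-539,-431,0,0,0,-0.5,100],[-539,-431,0,0,0,-0.5,100],[-539,-431,0,0,0,-0.5,100],[-539,-431,0,0,0,-0.5,100],[-539,-431,0,0,0,-0.5,100],[-539,-431,0,0,0,-0.5,100],[-539,-431,0,0,0,-0.5,100],[-539,-431,0,0,0,-0.5,100],[-539,-431,0,0,0,-0.5,100],[-539,-431,0,0,0,-0.5,100],[-539,-431,0,0,0,-0.5,100],[-539,-431,0,0,0,-0.5,100]]]'
python3 - <<'E'
from h import *
im,o=snap('wrist','w1'); print(o['ee_pos'],o['orientation'],o['qpos'],o['t'])
cv2.imwrite('pics/w1b.png',cv2.resize(cv2.imread('pics/w1.png'),(800,600),interpolation=cv2.INTER_CUBIC))
E
```

```text
t: 1.85
ee_pos: [571.7, 17.2, 241.3]
orientation: [0.288, -3.127, -0.001]
ft_force: [-0.3, 0.6, 0.4]
width: 87.6
grasp_force: 0.0
[571.66499447  17.22733776 241.3082127 ] [ 2.87988295e-01 -3.12713250e+00 -6.06990956e-04] [ 9.17349208e-03  3.46737968e-01  1.74888778e+00  3.27847969e-04
  1.04722184e+00 -1.74545568e+00] 1.85
```

View pics/w1b.png

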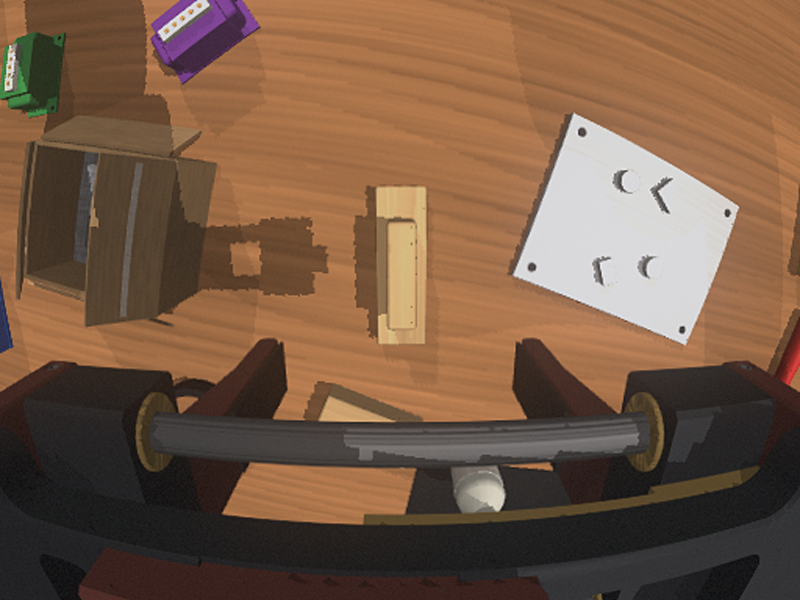

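```bash
python3 - <<'E'
from h import *
np.set_printoptions(precision=1,suppress=True)
k=512/800
w=lambda x,y:('w1',(x+.5)*k-.5,(y+.5)*k-.5)
P=np.array([onz(*w(*q),8) for q in [(512,275),(574,113),(738,207),(687,345)]]);print(P,P.mean(0))
for a,b in [(0,1),(1,2),(2,3),(3,0)]: d=P[b]-P[a];print(np.linalg.norm(d),np.degrees(np.arctan2(d[1],d[0])))
for q in [(627,181),(664,195),(649,266),(606,270)]: print('chip',onz(*w(*q),14))
for z,Q in [(58,[(388,221),(416,221),(416,329),(388,329)]),(18,[(377,186),(426,186),(425,344),(379,344)])]:
  S=np.array([onz(*w(*q),z) for q in Q]);print(S,S.mean(0));d=S[2]+S[3]-S[0]-S[1];print(np.linalg.norm(d)/2,np.degrees(np.arctan2(d[1],d[0])))
a=lambda x,y:('scene0',125+(x+.5)/4-.5,105+(y+.5)/3.8-.5)
for A,W in [((465,283),(388,221)),((546,325),(416,329))]: print('tri rib',tri(a(*A),w(*W)))
E
```

```text
[[559.5 111.5   8. ]
 [413.1 136.4   8. ]
 [445.1 331.1   8. ]
 [591.  311.2   8. ]] [502.2 222.6   8. ]
148.50239589338932 170.34084927762655
197.2715810408324 80.65303511430223
147.272474044557 -7.746991144154429
202.19682315158582 -98.9827984178744
chip [458.  194.2  14. ]
chip [459.7 234.6  14. ]
chip [525.  235.7  14. ]
chip [537.5 193.1  14. ]
[[531.1   2.   58. ]
 [527.6  21.2  58. ]
 [605.   36.2  58. ]
 [608.8  16.   58. ]] [568.1  18.8  58. ]
78.89664641304526 10.607553080506994
[[508.7 -11.8  18. ]
 [501.7  25.7  18. ]
 [628.8  50.   18. ]
 [635.8  12.3  18. ]] [568.8  19.1  18. ]
129.38987058957636 10.775727136465207
tri rib [533.4   4.8  58.3]
tri rib [608.9  35.7  40.9]
```

```bash
python3 -m inch '[[[3,2,50,0,0,0,100],[3,2,100,0,0,0,100],[3,2,150,0,0,0,100],[3,2,180,0,0,0,100],[3,2,201,0,0,0,100],[3,2,201,0,0,0,100],[3,2,201,0,0,0,100],[3,2,201,0,0,0,0],[3,2,201,0,0,0,0],[3,2,201,0,0,0,0],[3,2,201,0,0,0,0],[3,2,201,0,0,0,0],[3,2,201,0,0,0,0],[3,2,201,0,0,0,0],[3,2,201,0,0,0,0],[3,2,201,0,0,0,0]]]'
```

```text
t: 3.5
ee_pos: [569.2, 17.9, 40.6]
orientation: [0.287, -3.128, -0.0]
ft_force: [-0.8, 0.3, 1.0]
width: 22.0
grasp_force: 30.0
```

```bash
python3 -m inch '[[[0,0,-30,0,0,0,0],[10,25,-40,0,0,0,0],[25,65,-40,0,0,0.12,0],[40,100,-40,0,0,0.24,0],[56,140,-40,0,0,0.34,0],[56,140,-30,0,0,0.34,0],[56,140,-15,0,0,0.34,0],[56,140,-10,0,0,0.34,0],[56,140,-10,0,0,0.34,0],[56,140,-10,0,0,0.34,0]]]'
python3 - <<'E'
from h import *
snap('scene','s2');im,o=snap('wrist','w2'); print(o['ee_pos'],o['orientation'],tool(np.array([515.3,316.2,50])-o['ee_pos']))
a=cv2.imread('pics/w2.png');b=cv2.imread('pics/s2.png')[110:240,225:345]
cv2.imwrite('pics/m2.png',np.hstack([a,cv2.resize(b,(288,384))]))
E
```

```text
t: 4.5
ee_pos: [489.0, 144.8, 50.7]
orientation: [-0.247, -3.132, 0.0]
ft_force: [0.3, -0.5, -1.0]
width: 21.7
grasp_force: 30.0
[489.18835991 144.89828112  50.90348856] [2.46976196e-01 3.13152594e+00 1.54312216e-04] [  1.07275304 173.27686473   0.9435485 ]
```

View pics/m2.png

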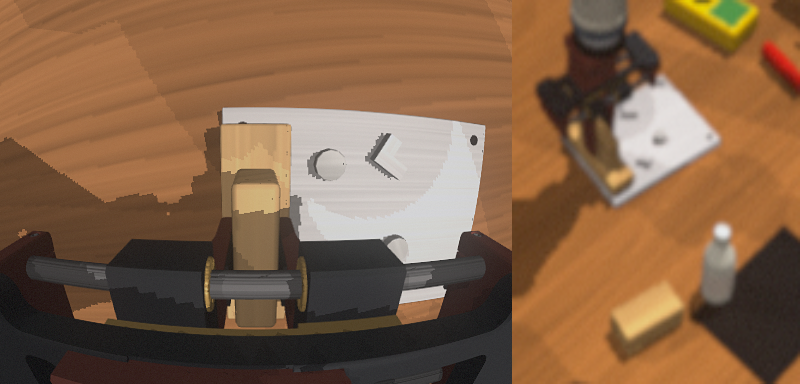

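```bash
python3 -m inch '[[[0,10,1,0,0,0,0],[0,24,1,0,0,0,0],[0,38,1,0,0,0,0],[0,52,1,0,0,0,0],[0,66,1,0,0,0,0],[0,80,1,0,0,0,0],[0,94,1,0,0,0,0],[0,108,1,0,0,0,0],[0,122,1,0,0,0,0],[0,136,1,0,0,0,0],[0,146,1,0,0,0,0],[0,156,1,0,0,0,0],[0,164,1,0,0,0,0],[1,170,1,0,0,0,0],[1,174,1,0,0,0,0],[1,174,1,0,0,0,0],[1,174,1,0,0,0,0]]]'
python3 - <<'E'
from h import *
snap('scene','s3');snap('side','d3');im,o=snap('wrist','w3'); print(o['ee_pos'],o['t'])
a=cv2.imread('pics/w3.png');b=cv2.imread('pics/s3.png')[90:220,235:355];c=cv2.imread('pics/d3.png')[200:340,200:340]
cv2.imwrite('pics/m3.png',np.hstack([a,np.vstack([cv2.resize(b,(288,192)),cv2.resize(c,(288,192))])]))
E
```

```text
t: 6.3
ee_pos: [514.8, 317.1, 49.6]
orientation: [-0.246, -3.132, 0.0]
ft_force: [0.0, 0.2, -1.3]
width: 21.9
grasp_force: 30.0
[514.79752544 316.92033208  49.63686818] 6.4
```

View pics/m3.png

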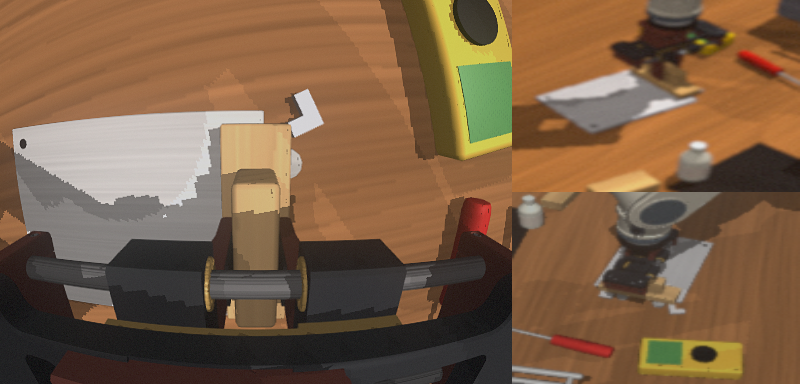

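```bash
python3 -m inch '[[[0,0,-30,0,0,0,0],[0,0,-70,0,0,0,0],[-15,-43,-100,0,0,0,0],[-30,-86,-130,0,0,0,0],[-46,-130,-130,0,0,0,0],[-60,-172,-130,0,0,0,0],[-60,-172,-130,0,0,0,0]]]'
python3 - <<'E'
from h import *
snap('scene','s4');snap('side','d4');im,o=snap('wrist','w4'); print(o['ee_pos'],tool(np.array([569.2,17.9,41.2])-o['ee_pos']))
a=cv2.imread('pics/w4.png');b=cv2.imread('pics/s4.png')[90:220,235:355];c=cv2.imread('pics/d4.png')[200:340,200:340]
cv2.imwrite('pics/m4.png',np.hstack([a,np.vstack([cv2.resize(b,(288,192)),cv2.resize(c,(288,192))])]))
E
```

```text
t: 7.15
ee_pos: [547.9, 133.0, 180.3]
orientation: [0.254, 3.13, -0.002]
ft_force: [0.2, 0.3, -1.6]
width: 22.1
grasp_force: 30.0
[547.38460193 136.75728703 179.84478265] [ -40.28149742 -113.97738265  138.60699563]
```

View pics/m4.png

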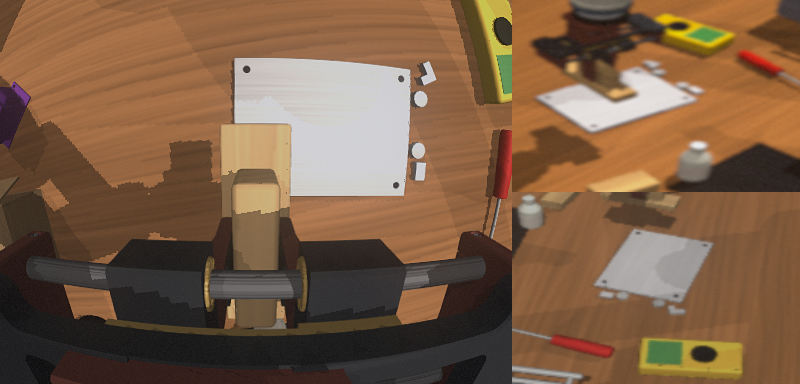

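```bash
python3 -m inch '[[[-12,-35,20,0,0,-0.1,0],[-26,-75,40,0,0,-0.2,0],[-41,-115,70,0,0,-0.34,0],[-41,-115,110,0,0,-0.34,0],[-41,-115,130,0,0,-0.34,0],[-41,-115,137,0,0,-0.34,0],[-41,-115,139,0,0,-0.34,0],[-41,-115,139,0,0,-0.34,0],[-41,-115,139,0,0,-0.34,0],[-41,-115,139,0,0,-0.34,100],[-41,-115,139,0,0,-0.34,100],[-41,-115,139,0,0,-0.34,100],[-41,-115,139,0,0,-0.34,100],[-41,-115,139,0,0,-0.34,100],[-41,-115,139,0,0,-0.34,100],[-41,-115,110,0,0,-0.34,100],[-41,-115,70,0,0,-0.34,100],[-41,-115,20,0,0,-0.34,100]]]'
python3 - <<'E'
from h import *
o=status.get_obs();print(o['ee_pos'],o['orientation'],o['width'],o['t'])
E
```

```text
t: 9.1
ee_pos: [568.4, 18.0, 159.4]
orientation: [0.287, -3.124, -0.001]
ft_force: [1.1, -0.2, -0.4]
width: 87.3
grasp_force: 0.0
[568.41180181  17.9914027  159.38913187] [ 2.86860725e-01 -3.12444635e+00 -5.07113122e-04] 87.2774134409786 9.1
```

```bash
python3 -m inch '[[[-2,-40,-40,0,0,0,100],[-4,-80,-80,0,0,0,100],[-6,-120,-120,0,0,0,100],[-8,-174,-140,0,0,0,100],[-8,-174,-140,0,0,0,100],[-8,-174,-140,0,0,0,100],[-8,-174,-140,0,0,0,100]]]'
python3 -c "
from h import *
im,o=snap('wrist','w5'); print(o['ee_pos'])"
python3 -m inch '[[[6,-40,0,0,0,0,100],[14,-89,0,0,0,0,100],[14,-89,0,0,0,0,100],[14,-89,0,0,0,0,100]]]'
python3 - <<'E'
from h import *
im,o=snap('wrist','w6'); print(o['ee_pos'],o['orientation'],o['qpos'])
a=cv2.imread('pics/w5.png')[:290,40:440];b=cv2.imread('pics/w6.png')[:290,56:456]
cv2.imwrite('pics/m5.png',np.hstack([a,b]))
# each half tops: crop 400x290
E
```

```text
t: 9.8
ee_pos: [608.9, -151.6, 299.1]
orientation: [0.285, -3.128, -0.001]
ft_force: [0.1, 0.1, -0.4]
width: 87.9
grasp_force: 0.0
[ 608.86300654 -151.59039175  299.14407707]
t: 10.25
ee_pos: [611.2, -240.8, 298.3]
orientation: [0.286, -3.126, -0.003]
ft_force: [0.0, 0.1, 0.1]
width: 87.7
grasp_force: 0.0
[ 611.18364768 -240.83580543  298.2765414 ] [ 2.86252224e-01 -3.12640423e+00 -2.59156425e-03] [-3.93691735e-01  4.17265759e-01  1.50165300e+00  5.06738080e-04
  1.22531041e+00 -2.14727029e+00]
```

View pics/m5.png

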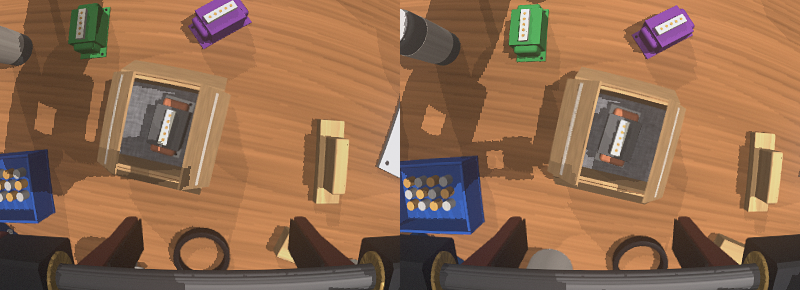

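```bash
python3 - <<'E'
from h import *
a=cv2.imread('pics/w5.png')[60:200,132:272];b=cv2.imread('pics/w6.png')[65:205,200:340]
cv2.imwrite('pics/m6.png',cv2.convertScaleAbs(np.hstack([cv2.resize(q,(400,400),interpolation=cv2.INTER_CUBIC) for q in(a,b)]),alpha=1.5))
E
```

```text
(no output)
```

View pics/m6.png

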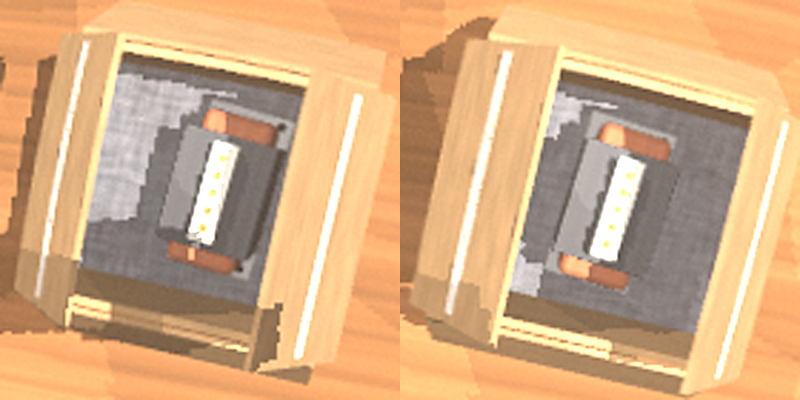

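```bash
python3 - <<'E'
from h import *
np.set_printoptions(precision=1,suppress=True)
s=140/400
A=lambda x,y:('w5',132+(x+.5)*s-.5,60+(y+.5)*s-.5)
B=lambda x,y:('w6',200+(x-400+.5)*s-.5,65+(y+.5)*s-.5)
for n,a,b in [('Lin top',(122,35),(560,45)),('Lin bot',(68,325),(497,347)),('Lout top',(62,35),(470,42)),('Lout bot',(18,290),(413,305)),
 ('Rin top',(310,75),(755,105)),('Rin bot',(255,370),(687,395)),('Lline t',(85,43),(507,53)),('Lline b',(40,293),(450,312)),('Rline t',(357,97),(785,123)),('Rline b',(298,357),(719,377)),
 ('strip t1',(218,140),(621,156)),('strip t2',(240,146),(642,160)),('strip b1',(189,236),(590,257)),('strip b2',(210,243),(611,263)),('Rout t',(387,84),(800,120)),
 ('endwall tl',(124,50),(564,65)),('endwall bl',(68,300),(500,318)),('endwall tr',(308,85),(750,115)),('bl',(262,345),(687,365))]:
  p=tri(A(*a),B(*b)); c,d=ray(*load('w5'),*A(*a)[1:]);d/=np.linalg.norm(d); print(n,p,'gap',np.linalg.norm(np.cross(p-c,d))*2)
E
```

```text
Lin top [ 504.8 -259.8  121.2] gap 1.4340759977451507
Lin bot [ 619.8 -262.6  126.8] gap 0.5375181265546263
Lout top [ 504.4 -297.3   86. ] gap 0.4023561312781802
Lout bot [ 619.2 -303.2   80.4] gap 0.3595164999526433
Rin top [ 511.7 -185.2  128.4] gap 0.691620365568491
Rin bot [ 625.4 -186.9  124.6] gap 1.4065255574703386
Lline t [ 508.5 -279.9  103.9] gap 0.17681921991827446
Lline b [ 614.7 -284.7  101.6] gap 0.976439340920567
Rline t [ 514.4 -167.2  107.3] gap 0.5593428559420316
Rline b [ 620.7 -171.8  107.5] gap 0.0030676754177855676
strip t1 [ 540.2 -225.3   59.8] gap 0.11760281682075623
strip t2 [ 540.7 -215.5   56.8] gap 1.1156244892698979
strip b1 [ 585.9 -230.6   63.9] gap 2.3524880441705007
strip b2 [ 587.3 -220.8   62.7] gap 1.6961268811369583
Rout t [ 507.6 -156.4   89.6] gap 4.07981148172932
endwall tl [ 511.6 -256.9  124.2] gap 0.07228290167481122
endwall bl [ 609.  -263.3  128.1] gap 0.8293249014173317
endwall tr [ 515.3 -185.5  124.5] gap 0.995351547867274
bl [ 617.5 -186.7  110.8] gap 0.23358097839917794
```

```bash
python3 -m inch '[[[20,12,50,0,0,0.14,0],[44,26,98,0,0,0.3,0],[44,26,98,0,0,0.3,0],[44,26,98,0,0,0.3,0],[44,26,98,0,0,0.3,0],[44,26,98,0,0,0.3,0],[44,26,98,0,0,0.3,0],[44,26,98,0,0,0.3,0]]]'
python3 -m inch '[[[0,0,40,0,0,0,0],[0,0,75,0,0,0,0],[0,0,84,0,0,0,0],[0,0,84,0,0,0,0],[0,-15,84,0,0,0,0],[0,-25,84,0,0,0,0],[0,-35,84,0,0,0,0],[0,-45,84,0,0,0,0],[0,-55,84,0,0,0,0],[0,-65,84,0,0,0,0],[0,-75,84,0,0,0,0],[0,-85,84,0,0,0,0],[0,-93,84,0,0,0,0],[0,-93,84,0,0,0,0],[0,-93,84,0,0,0,0]]]'
```

```text
t: 11.1
ee_pos: [564.8, -224.5, 202.8]
orientation: [0.182, 3.134, -0.001]
ft_force: [-0.5, -0.5, 0.0]
width: 27.2
grasp_force: 0.0
t: 12.6
ee_pos: [552.9, -316.7, 117.6]
orientation: [-0.184, -3.136, 0.0]
ft_force: [-0.4, 0.4, 0.4]
width: 0.5
grasp_force: 0.0
```

```bash
python3 -m inch '[[[0,30,1,0,0,0,0],[0,65,1,0,0,0,0],[0,95,1,0,0,0,0],[0,105,1,0,0,0,0],[0,115,1,0,0,0,0],[0,125,1,0,0,0,0],[0,135,1,0,0,0,0],[0,145,1,0,0,0,0],[0,155,1,0,0,0,0],[0,165,1,0,0,0,0],[0,172,1,0,0,0,0],[0,177,1,0,0,0,0],[0,177,1,0,0,0,0],[0,160,-20,0,0,0,0],[0,120,-60,0,0,0,0],[0,94,-110,0,0,0,0],[-50,94,-150,0,0,0,60],[-50,94,-150,0,0,0,60],[-50,94,-150,0,0,0,60],[-50,94,-150,0,0,0,60]]]'
python3 - <<'E'
from h import *
im,o=snap('wrist','w7');snap('scene','s7');print(o['ee_pos'],o['orientation'],o['width'],o['t'])
a=cv2.imread('pics/w7.png')[:300,56:456];b=cv2.imread('pics/s7.png')[175:275,135:265]
cv2.imwrite('pics/m7.png',np.hstack([cv2.resize(a,(400,300)),cv2.resize(b,(390,300),interpolation=cv2.INTER_CUBIC)]))
E
```

```text
t: 14.6
ee_pos: [612.6, -228.6, 266.6]
orientation: [-0.183, -3.135, -0.001]
ft_force: [0.3, -0.4, -1.2]
width: 29.2
grasp_force: 0.0
[ 612.6293003  -228.61855512  266.58196224] [-1.83342107e-01 -3.13458918e+00 -9.22165516e-04] 29.196385819875857 14.6
```

View pics/m7.png

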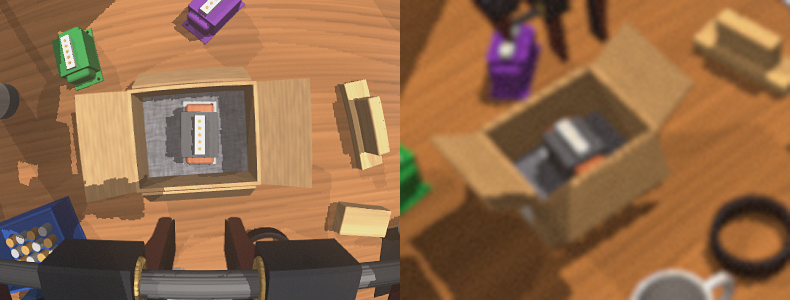

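```bash
python3 - <<'E'
from h import *
np.set_printoptions(precision=1,suppress=True)
im,o=load('w7');f=im['frame'][105:165,56+175:56+225].astype(int)
m=((f.min(2)>150)).astype(np.uint8)
n,l,st,c=cv2.connectedComponentsWithStats(cv2.morphologyEx(m,cv2.MORPH_CLOSE,np.ones((3,3))))
i=1+st[1:,4].argmax();print(st[i],c[i])
ys,xs=np.nonzero(l==i);(cx,cy),wh,ang=cv2.minAreaRect(np.c_[xs,ys].astype(np.float32));print(wh,ang)
B=cv2.boxPoints(((cx,cy),wh,ang))+[231,105]
W=np.array([onz('w7',u,v,67) for u,v in B]);print(W,W.mean(0))
for a,b in[(0,1),(1,2)]:
  d=W[b]-W[a];print(np.linalg.norm(d),np.degrees(np.arctan2(d[1],d[0])))
print('strip tri', tri(('w7',cx+231,cy+105),('w5',132+214*.35,60+191*.35)),tri(('w7',cx+231,cy+105),('w6',200+216*.35,65+209*.35)))
print(tool(W.mean(0)-o['ee_pos']), tool(np.array([0,1,0])))
E
```

```text
[ 20  10  10  40 400] [24.5 29.5]
(39.0, 9.0) 90.0
[[ 540.8 -225.    67. ]
 [ 542.  -214.9   67. ]
 [ 586.7 -220.    67. ]
 [ 585.5 -230.4   67. ]] [ 563.8 -222.6   67. ]
10.223486823339103 83.32448206834188
44.99329278402389 -6.5764887120121935
strip tri [ 563.7 -222.6   60.7] [ 564.2 -222.6   60.7]
[ 48.4   0.1 199.8] [0.1 1.  0. ]
```

```bash
python3 -m inch '[[[48,0,0,0,0,0,75],[48,0,50,0,0,0,75],[48,0,100,0,0,0,75],[48,0,140,0,0,0,75],[48,0,170,0,0,0,75],[48,0,195,0,0,0,75],[48,0,215,0,0,0,75],[48,0,224,0,0,0,75],[48,0,224,0,0,0,75],[48,0,224,0,0,0,0],[48,0,224,0,0,0,0],[48,0,224,0,0,0,0],[48,0,224,0,0,0,0],[48,0,224,0,0,0,0],[48,0,224,0,0,0,0],[48,0,224,0,0,0,0],[48,0,224,0,0,0,0]]]'
```

```text
t: 16.4
ee_pos: [566.5, -223.5, 44.8]
orientation: [0.183, 3.135, -0.001]
ft_force: [-2.0, 1.3, 6.3]
width: 43.7
grasp_force: 30.0
```

```bash
python3 -m inch '[[[0,0,-10,0,0,0,0],[0,0,-30,0,0,0,0],[0,0,-60,0,0,0,0],[0,0,-95,0,0,0,0],[0,0,-130,0,0,0,0],[0,0,-130,0,0,0,0],[0,0,-130,0,0,0,0]]]'
python3 - <<'E'
from h import *
np.set_printoptions(precision=2,suppress=True)
im,o=snap('wrist','w8');snap('side','d8');print(o['ee_pos'],o['orientation'],o['width'],o['ft_force'],o['moment'],tool(np.array([502.3,222,176])-o['ee_pos']))
E
```

```text
t: 17.1
ee_pos: [565.7, -223.2, 173.8]
orientation: [0.183, 3.136, -0.0]
ft_force: [0.0, 0.4, -4.2]
width: 43.9
grasp_force: 30.0
[ 565.71 -223.22  173.84] [ 0.18  3.14 -0.  ] 43.91289698111397 [ 0.04  0.4  -4.23] [0.   0.08 0.04] [114.88 434.79  -1.4 ]
```

```bash
python3 -m inch '[[[8,30,0,0,0,0,0],[18,70,0,0,0,0,0],[29,110,0,0,0,0,0],[40,150,0,0,0,0,0],[51,190,0,0,0,0,0],[61,230,0,0,0,0,0],[72,270,0,0,0,0.02,0],[82,310,0,0,0,0.04,0],[93,350,0,0,0,0.04,0],[103,390,0,0,0,0.04,0],[110,415,0,0,0,0.04,0],[114,430,0,0,0,0.04,0],[115,435,0,0,0,0.04,0],[115,435,0,0,0,0.04,0],[115,435,30,0,0,0.04,0],[115,435,60,0,0,0.04,0],[115,435,80,0,0,0.04,0],[115,435,80,0,0,0.04,0],[115,435,80,0,0,0.04,0]]]'
python3 - <<'E'
from h import *
np.set_printoptions(precision=2,suppress=True)
im,o=snap('wrist','w9');print(o['ee_pos'],o['orientation'],o['width'],o['ft_force'])
# plate: bright pixels -> corners of hull projected on z=8
f=im['frame'].astype(int); m=((f.min(2)>120)&(f.max(2)-f.min(2)<30)).astype(np.uint8)
n,l,st,c=cv2.connectedComponentsWithStats(m)
for i in np.argsort(-st[1:,4])[:4]+1:
  print(st[i],c[i]); 
P=[]
i=1+st[1:,4].argmax()
ys,xs=np.nonzero(l==i); W=np.array([onz('w9',u,v,8)[:2] for u,v in zip(xs,ys)])
print(W.min(0),W.max(0)); print(cv2.minAreaRect(W.astype(np.float32)))
E
```

```text
t: 19.1
ee_pos: [502.7, 221.0, 93.7]
orientation: [-0.248, -3.131, 0.001]
ft_force: [0.6, 0.1, -5.0]
width: 43.9
grasp_force: 30.0
[502.69 221.04  93.7 ] [-0.25 -3.13  0.  ] 43.86130159000703 [ 0.59  0.08 -5.03]
[  134   108   247   146 23622] [260.03 163.93]
[ 242  217   26   53 1072] [254.73 242.06]
[396  99  24  36 432] [407.54 117.82]
[385 143  20  23 353] [394.39 153.85]
[413.08 120.98] [557.33 331.59]
((487.3456726074219, 224.9258270263672), (198.32493591308594, 120.29591369628906), 80.86095428466797)
```

```bash
python3 -m inch '[[[0,1,20,0,0,0,0],[0,1,36,0,0,0,0],[0,1,44,0,0,0,0],[0,1,48,0,0,0,0],[0,1,50,0,0,0,0],[0,1,51,0,0,0,0],[0,1,51,0,0,0,0],[0,1,51,0,0,0,0]]]'; python3 -c "
from h import *
print(status.get_obs()['ft_force'])"
```

```text
t: 19.95
ee_pos: [502.9, 223.2, 43.1]
orientation: [0.246, 3.131, 0.0]
ft_force: [0.1, 0.0, -4.2]
width: 43.9
grasp_force: 30.0
[ 0.1144438   0.04372534 -4.23173169]
```

Not in contact yet; lower in 0.5 mm steps.

```bash
python3 -m inch '[[[0,0,0.5,0,0,0,0],[0,0,1,0,0,0,0],[0,0,1,0,0,0,0],[0,0,1,0,0,0,0]]]'; python3 -m inch '[[[0,0,0.5,0,0,0,0],[0,0,1,0,0,0,0],[0,0,1,0,0,0,0],[0,0,1,0,0,0,0]]]'
```

```text
t: 20.35
ee_pos: [502.8, 223.3, 42.8]
orientation: [0.246, 3.131, 0.0]
ft_force: [-2.6, -0.6, 6.8]
width: 43.6
grasp_force: 30.0
t: 20.75
ee_pos: [502.8, 223.3, 42.7]
orientation: [0.246, 3.131, 0.0]
ft_force: [-6.2, -2.5, 19.5]
width: 43.9
grasp_force: 30.0
```

```bash
python3 -m inch '[[[0,0,-1.5,0,0,0,0],[0,0,-1.5,0,0,0,0],[0,0,-1.5,0,0,0,80],[0,0,-1.5,0,0,0,80],[0,0,-1.5,0,0,0,80],[0,0,-1.5,0,0,0,80],[0,0,-1.5,0,0,0,80],[0,0,-1.5,0,0,0,80],[0,0,-20,0,0,0,80],[0,0,-60,0,0,0,80],[0,0,-110,0,0,0,80],[-60,0,-160,0,0,0,80],[-100,0,-190,0,0,0,80],[-100,0,-190,0,0,0,80],[-100,0,-190,0,0,0,80],[-100,0,-190,0,0,0,80]]]'
python3 - <<'E'
from h import *
np.set_printoptions(precision=1,suppress=True)
im,o=snap('wrist','w10');print(o['ee_pos'],o['width'],o['ft_force'])
f=im['frame'].astype(int); m=((f.min(2)>120)&(f.max(2)-f.min(2)<30)).astype(np.uint8)
n,l,st,c=cv2.connectedComponentsWithStats(m)
for i in np.argsort(-st[1:,4])[:9]+1:
  ys,xs=np.nonzero(l==i)
  for z in ((8,) if st[i,4]>5000 else (65,8)):
    W=np.array([onz('w10',u,v,z)[:2] for u,v in zip(xs,ys)]).astype(np.float32)
    print(st[i],z,cv2.minAreaRect(W))
E
```

```text
t: 22.35
ee_pos: [600.5, 207.2, 229.9]
orientation: [-0.247, -3.131, 0.001]
ft_force: [0.0, 0.1, -0.1]
width: 69.8
grasp_force: 0.0
[600.5 207.2 229.9] 69.81331377148156 [ 0.   0.1 -0.1]
[  175    35   162   119 15964] 8 ((502.1075744628906, 222.72451782226562), (199.23069763183594, 148.86473083496094), 80.83592987060547)
[251  64  12  45 458] 65 ((500.4946594238281, 224.16549682617188), (11.206815719604492, 46.05999755859375), 81.00804138183594)
[251  64  12  45 458] 8 ((494.2725524902344, 225.3961639404297), (13.288652420043945, 54.616390228271484), 81.00804138183594)
[193 298  34  21 421] 65 ((750.75634765625, 124.96907806396484), (42.21367263793945, 31.476423263549805), 79.82953643798828)
[193 298  34  21 421] 8 ((791.024169921875, 107.77246856689453), (50.05550003051758, 37.32368087768555), 79.82951354980469)
[347  30  17  22 197] 65 ((462.4275207519531, 333.4086608886719), (20.31121253967285, 17.84823989868164), 17.160459518432617)
[347  30  17  22 197] 8 ((449.1338806152344, 354.93292236328125), (24.08432960510254, 21.163820266723633), 17.160442352294922)
[345 123  11  18 178]
[... 532 characters left out ...]
0003662109375), (14.568646430969238, 15.981281280517578), 82.25479125976562)
[340 104  14  16 170] 8 ((539.9476318359375, 331.91925048828125), (17.2750186920166, 18.94999122619629), 82.25491333007812)
[196 317  18  12 170] 65 ((773.0167846679688, 112.406494140625), (22.860837936401367, 18.835927963256836), 78.48052978515625)
[196 317  18  12 170] 8 ((817.4198608398438, 92.8761978149414), (27.107589721679688, 22.335046768188477), 78.48049926757812)
[434 162  12  63 120] 65 ((647.9666748046875, 430.1908264160156), (4.562775135040283, 78.96149444580078), 78.16755676269531)
[434 162  12  63 120] 8 ((669.1397705078125, 469.6938781738281), (5.410401344299316, 93.62983703613281), 78.16756439208984)
```

```bash
python3 -c "
from workcell import ctrl
print(ctrl.close_job())"
```

```text
the job is handed in; nothing more can be done
None
```

The job is handed in at about 22 s of robot time (no verdict was returned): all four offcuts are swept off the plate with the scraper, which is back down at its starting spot; both carton flaps are well past upright; and the transformer stands on the plate about 2 mm from its middle and square with its edges.

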